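# Snap the round magnifier down over its stone dish

### The arm

A 7-joint arm with a two-finger parallel gripper is mounted at the origin on the work surface. World frame = base frame: x ahead of the robot, y to its left, z up, the work surface at z = 0. Lengths are in m, angles in rad, forces in N, time in s.
With the tool pointing down it reaches from about 0.35 to 0.9 m from the base axis. Payload 8.1 kg.
Tool frame: the origin (TCP) lies on the centre line of the jaws, within the pads' length; the fingertips stand arm.tips_ahead ahead of it and the grasp point (between the pads) lies 8 mm behind it (arm.tips_ahead is the distance from the TCP to the fingertips, in m); z points along the fingers, y is the direction in which the jaws open and shut (so a half turn about z gives the same grasp; the last joint's range is limited). The gripper opens to 92 mm and grips with 3 to 60 N. Pads are 19 mm wide; open, the fingers measure 130 mm over their backs; the gripper's body (75 mm by 190 mm) begins 47 mm behind the grasp point.
Start: joints at [1.027, 0.434, 0.025, 1.573, -0.012, 1.134, -0.075], TCP at [0.267, -0.565, 0.238] pointing down, gripper open.
Joint ranges: [-2.62, 2.62], [-0.44, 2.09], [-1.27, 1.32], [0.08, 2.57], [-1.32, 4.46], [0.12, 2], [-2.74, 2.74]. Speed limits (rad/s): [2.22, 2.22, 3.01, 3.01, 3.14, 3.14, 3.14].

### API

Orientations are given as a rotation vector (axis times angle).
In Python, from cell import arm gives the robot as it stands. The module is installed in compiled form; this text tells all that it offers.
- The arm moves only by the tool jog_arm, never from a script. Its argument "moves" is a list of rows, each an object with "twist": the turn, a rotation vector about the tool's x, y, z in units of 10 degrees (1.0 is 10 degrees), a list of three; "xyz": the shift along the tool's x, y, z in units of 60 mm (1.0 is 60 mm), a list of three; "grip": the closure, from -1 (fully open) to 1 (shut). A call has 1 to 5 rows; each row is the pose to reach, as a shift and turn from the pose commanded when the call began, along the tool's axes at that moment; what a row does not reach only later rows make up. A row lasts 1/8 s, in which the tool goes at most 62.5 mm and 10.7 degrees, less where a joint would pass 70% of its speed; a pose out of reach is approached as far as the arm can. A call with a gripper value outside its range is refused whole. The fingers move at their own pace and stop on an object; "force" is the grip in N (left out, the last holds). Time passes only in rows, so rows that repeat a pose let the fingers close. It gives the time, the measured TCP pose, the force and the opening at its end, in the units of the state.
- arm.observe(): the state, without advancing time (a new reading comes with each control period).
- arm.get_image(name): name is "scene" or "top"; returns the picture (480x640x3 uint8, blue, green, red); there is no depth.
- arm.camera_params(name): a dict with "mtx" (3x3 intrinsics, pixels), "T" (4x4, takes a point from camera to world coordinates). Camera axes: x right, y down, z forward; pixel columns grow to the right and rows downward; lengths in m; the calibration is good to about 2 mm. A picture is of the moment at which its call begins. camera_params takes no time and is no camera call.
- arm.sign_off(): hands the job in, once; it reports no verdict.
The state is a dict: "clock": time; "joints": joint angles; "dq": joint speeds; "joint_efforts": joint torques, N m; "position": TCP position; "ee_rot": TCP orientation; "force": force on the tool from outside, world axes, zero at the start; "ft_torque": the same for the moment, N m; "width": opening from 0.0 (shut) to 1.0 (fully open).
Only numpy, scipy, OpenCV 4.12 (cv2) and the standard library are available. Lean on these libraries where they do the work, as an engineer would, in place of code of your own. Each camera call takes 0.05 s, during which the arm holds its last target. There are 200 camera calls.

### The job

Two flip-over magnifiers stand on the sorting table, both parked leaning back towards the robot. Push the one with the round lens over its sprung centre until it snaps fully down, level over its dish of stones. Leave the magnifier with the rectangular lens parked.

Things in the scene. Friction and masses are not known exactly. Their poses are not given: they have to be found in the camera images.
- round_stand: Stand with ROUND lens (black frame 69 mm across, 9 thick): grey base fixed to table, arm hinged between two steel cheeks 61 mm high. Origin: table top below the hinge axis; z up; x level from the hinge to the white stone dish (at x 102 mm). Base x -78..148, y -50..50, 12 mm high. Hinge axis along y, 45 mm up. Hinge to lens centre 102, to far rim 137 mm. Push it just below the rim, from -x to +x.
- round_lens (a joint): Angle of the round lens arm, rad: 0 parked on its stop, leaning 25 deg to -x (far rim at x -58 mm, 169 mm above the table); 0.44 upright (rim 182 mm up); 2.0 down on the other stop, level over the dish. A spring presses it to the nearer stop: about 3 N at the rim to leave parked, falling to 0 at dead centre, 0.72 (16 deg beyond upright); past that it snaps down by itself in under 1 s.
- square_stand: The other stand: same base, dish, hinge, arm length, parked position and axes, but a RECTANGULAR lens 96 mm wide (y), 69 mm along the arm. To be left parked. Origin on the table top below its hinge axis, 300 mm or more from the round one's.
- square_lens (a joint): Angle of the rectangular lens arm, rad, measured as for the round one: 0 = parked, and it must stay parked.

How it is judged:
At the end, for the whole second after the job is handed in: The round lens is down on its working stop (within about 9 degrees: joint above 1.85 rad) and at rest; the rectangular lens is still parked (joint below 0.15 rad) (value of joint round_lens above 1.85 rad and velocity of joint round_lens below 0.1 rad/s and value of joint square_lens below 0.15 rad); the robot touches nothing.
It fails at once if the rectangular magnifier is pushed out of its parked position (more than 0.35 rad) (value of joint square_lens above 0.35 rad).
It also fails if it takes over 32 s, if anything falls off the work surface, if the arm or the gripper's body presses on something with over 40 N, if the wrist force passes 120 N, or if a joint passes its speed limit or range.

## Working session

There is one attempt and no reset: what is moved stays moved. The work goes in short steps, Python scripts to look and compute and a tool call to move; the robot and the scene stay as the last step left them, time stands still between calls to the robot, and variables do not carry over. Pictures are saved under pics/ and viewed, about 8 in all and at most 12, crops included, and the job is handed in when it is done.

Besides the shell and the picture viewer there is one more tool, called by a JSON object that holds its "op" and its "data", one argument or row to a line. jog_arm: Moves the arm, as the interface text tells. Its arguments: {"type":"object","properties":{"moves":{"type":"array","items":{"type":"object","properties":{"twist":{"type":"array","items":{"type":"number"}},"xyz":{"type":"array","items":{"type":"number"}},"grip":{"type":"number"}}}},"force":{"type":"number"}},"required":["moves"]}

```bash
mkdir -p pics; python3 - <<'E'
from cell import arm
import cv2, numpy as np
np.set_printoptions(precision=4,suppress=True)
for n in("scene","top"):
    cv2.imwrite(f"pics/{n}0.png",arm.get_image(n)); p=arm.camera_params(n); print(n,p["mtx"],p["T"])
print(arm.observe(),arm.tips_ahead)
E
```

```text
scene [[469.8733   0.     325.9541]
 [  0.     469.8733 238.113 ]
 [  0.       0.       1.    ]] [[-0.8534  0.3237 -0.4085  0.8943]
 [ 0.5208  0.4977 -0.6936  0.5608]
 [-0.0212 -0.8047 -0.5933  0.562 ]
 [ 0.      0.      0.      1.    ]]
top [[549.6608   0.     331.1836]
 [  0.     549.6608 240.699 ]
 [  0.       0.       1.    ]] [[ 0.011  -0.9872  0.1593  0.4109]
 [-0.9999 -0.0093  0.0113 -0.0193]
 [-0.0096 -0.1595 -0.9872  0.8538]
 [ 0.      0.      0.      1.    ]]
{'clock': 0.1, 'joints': array([ 1.0274,  0.4352,  0.025 ,  1.574 , -0.0116,  1.134 , -0.075 ]), 'dq': array([ 0.0007, -0.0023, -0.0002, -0.0018,  0.0001, -0.0004, -0.0006]), 'joint_efforts': array([  0.0026, -66.9119,   0.9878, -31.5143,  -0.0605,   0.0375,
         0.    ]), 'position': array([ 0.2664, -0.5649,  0.237 ]), 'ee_rot': array([-3.0643, -0.6864,  0.0007]), 'force': array([-0.1638,  0.2944, -0.2093]), 'ft_torque': array([ 0.0012, -0.0208,  0.0037]), 'width': 1.00002689605243} 0.011
```

View pics/scene0.png

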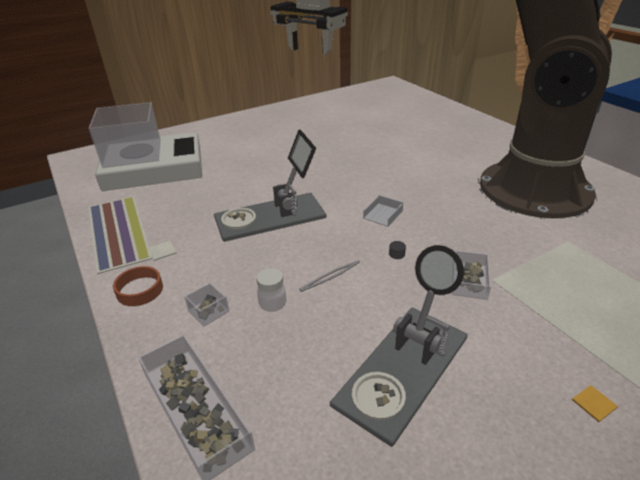

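View pics/top0.png

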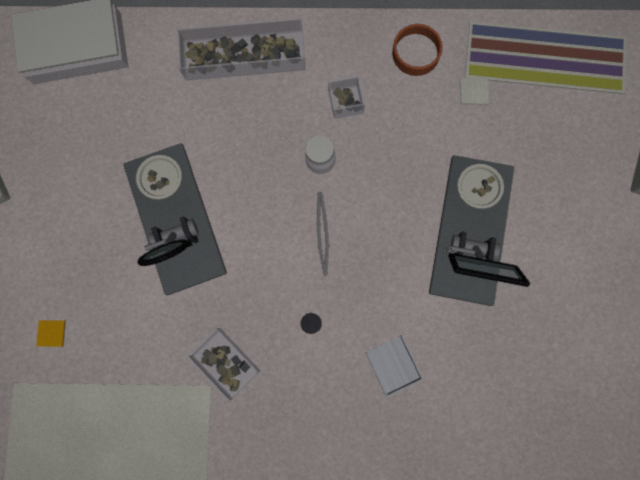

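The scene view shows the round lens at about (439,270) with its dish at (379,395), and the rectangular lens at about (301,153). In the top view the round stand's base is on the left, with its dish at (158,177) and lens at (165,251). The rectangular one is on the right, with its dish at (481,186).

```bash
cat > h.py <<'E'
from cell import arm
import cv2, numpy as np
np.set_printoptions(precision=4,suppress=True)
def ray(n,uv):
    p=arm.camera_params(n); d=p["T"][:3,:3]@np.linalg.solve(p["mtx"],[*uv,1.]); return p["T"][:3,3],d/np.linalg.norm(d)
def plane(n,uv,z):
    o,d=ray(n,uv); return o+d*(z-o[2])/d[2]
def tri(a,b):
    (o1,d1),(o2,d2)=ray("scene",a),ray("top",b)
    s,t=np.linalg.lstsq(np.c_[d1,-d2],o2-o1,rcond=None)[0]; P,Q=o1+s*d1,o2+t*d2
    return (P+Q)/2,np.linalg.norm(P-Q)
E
python3 - <<'E'
from h import *
im=cv2.imread("pics/top0.png")
hsv=cv2.cvtColor(im,cv2.COLOR_BGR2HSV)
for nm,(x0,x1,y0,y1) in dict(round=(110,240,135,300),square=(420,535,145,312)).items():
    m=np.zeros(im.shape[:2],np.uint8)
    m[y0:y1,x0:x1]=(im.max(2)<95)[y0:y1,x0:x1]*255
    m=cv2.morphologyEx(m,cv2.MORPH_OPEN,np.ones((3,3)))
    # paler disc (dish)
    c=max(cv2.findContours(m,0,2)[0],key=cv2.contourArea)
    hull=cv2.convexHull(c); q=cv2.approxPolyN(hull,4) if nm=="round" else cv2.approxPolyN(hull,4)
    P=[plane("top",u,.012) for u in q.reshape(-1,2).astype(float)]
    print(nm,q.reshape(-1,2).tolist()); print(np.array(P)[:,:2],[round(float(np.linalg.norm(P[i]-P[i-1])),3) for i in range(4)])
    d=np.zeros_like(m); d[y0:y0+75,x0:x1]=(im.min(2)>120)[y0:y0+75,x0:x1]*255
    k=cv2.fillPoly(np.zeros_like(m),[cv2.convexHull(c)],255); d&=cv2.erode(k,np.ones((9,9)))
    pts=cv2.findNonZero(d); e=cv2.minEnclosingCircle(pts); print("dish",e,plane("top",e[0],.016))
# lens
for n,f,(x0,x1,y0,y1) in (("scene","scene0",(405,470,238,300)),("top","top0",(130,200,232,270))):
    g=cv2.imread(f"pics/{f}.png"); m=np.zeros(g.shape[:2],np.uint8); m[y0:y1,x0:x1]=(g.max(2)<42)[y0:y1,x0:x1]*255
    c=max(cv2.findContours(m,0,2)[0],key=cv2.contourArea); print(n,cv2.fitEllipse(c),cv2.boundingRect(c))
E
```

```text
round [[227, 273], [143, 304], [123, 163], [182, 142]]
[[0.4949 0.1501]
 [0.4462 0.2767]
 [0.6691 0.3234]
 [0.7047 0.231 ]] [0.225, 0.136, 0.228, 0.099]
dish ((154.0, 185.0), 31.241098403930664) [0.6324 0.2702 0.016 ]
square [[513, 166], [534, 314], [428, 293], [451, 154]]
[[ 0.6691 -0.2959]
 [ 0.4374 -0.3179]
 [ 0.4674 -0.1583]
 [ 0.6881 -0.1985]] [0.099, 0.233, 0.162, 0.224]
dish ((489.5, 195.5), 35.41902160644531) [ 0.6199 -0.256   0.016 ]
scene ((438.93963623046875, 269.7903137207031), (42.211727142333984, 45.635589599609375), 138.98721313476562) (416, 247, 47, 47)
top ((167.2452392578125, 249.7050323486328), (15.881733894348145, 64.68418884277344), 63.82522201538086) (138, 232, 60, 34)
```

```bash
python3 - <<'E'
from h import *
from scipy.spatial.transform import Rotation as R
P,e=tri((438.9,269.8),(165.5,251.5)); print("lens tri",P,e)
c=np.array([plane("top",u,.012) for u in [(227.,273),(123.,163),(182.,142)]])
x=(c[2]-c[0])/np.linalg.norm(c[2]-c[0]); h=(c[1]+c[2])/2-.148*x; h[2]=0; print("yaw",np.degrees(np.arctan2(x[1],x[0])),"hinge",h)
print("dish tri",tri((379,395),(158,177)),"exp",h+.102*x,"lens exp",h-.0431*x+[0,0,.1374])
s=arm.observe(); M=R.from_rotvec(s["ee_rot"]).as_matrix(); print(M)
for lx,z in ((-.12,.29),(-.12,.161),(.06,.161)):
    t=h+lx*x; t[2]=z; print(lx,t,"units",M.T@(t-s["position"])/.06)
E
```

```text
lens tri [0.5089 0.2096 0.135 ] 0.004232793788926767
yaw 21.089373903887772 hinge [0.5488 0.224  0.    ]
dish tri (array([0.6447, 0.2648, 0.017 ]), np.float64(0.001381400183531402)) exp [0.644  0.2607 0.    ] lens exp [0.5086 0.2084 0.1374]
[[ 0.9044  0.4266 -0.0007]
 [ 0.4266 -0.9044  0.0013]
 [-0.0001 -0.0014 -1.    ]]
-0.12 [0.4369 0.1808 0.29  ] units [  7.8712 -10.0289  -0.8695]
-0.12 [0.4369 0.1808 0.161 ] units [  7.8714 -10.0258   1.2805]
0.06 [0.6048 0.2455 0.161 ] units [10.8635 -9.808   1.2798]
```

The triangulated lens centre and dish agree with the values predicted from the base to within about 4 mm. Next I travel high with the jaws shut.

{"op": "jog_arm", "data": {
  "moves": [
    {"xyz": [0,0,-0.9],"twist": [0,0,0],"grip": 1},
    {"xyz": [0.6,-0.75,-0.9],"twist": [0,0,0],"grip": 1},
    {"xyz": [1.2,-1.5,-0.9],"twist": [0,0,0],"grip": 1},
    {"xyz": [1.8,-2.3,-0.9],"twist": [0,0,0],"grip": 1},
    {"xyz": [2.4,-3.0,-0.9],"twist": [0,0,0],"grip": 1}
  ],
  "force": 20
}}

```text
clock: 0.72
position: [0.32, -0.3388, 0.2915]
ee_rot: [-3.065, -0.687, 0.0]
force: [0.2, -0.2, 0.7]
width: 0.507
```

{"op": "jog_arm", "data": {
  "moves": [
    {"xyz": [0.6,-0.8,0],"twist": [0,0,0],"grip": 1},
    {"xyz": [1.2,-1.6,0],"twist": [0,0,0],"grip": 1},
    {"xyz": [1.8,-2.4,0],"twist": [0,0,0],"grip": 1},
    {"xyz": [2.4,-3.2,0],"twist": [0,0,0],"grip": 1},
    {"xyz": [3.0,-3.9,0],"twist": [0,0,0],"grip": 1}
  ]
}}

```text
clock: 1.35
position: [0.3828, -0.0506, 0.2918]
ee_rot: [3.065, 0.687, 0.0]
force: [0.4, -0.5, 1.0]
width: 0.012
```

{"op": "jog_arm", "data": {
  "moves": [
    {"xyz": [0.6,-0.8,0],"twist": [0,0,0],"grip": 1},
    {"xyz": [1.2,-1.6,0],"twist": [0,0,0],"grip": 1},
    {"xyz": [1.8,-2.3,0],"twist": [0,0,0],"grip": 1},
    {"xyz": [2.4,-3.1,0],"twist": [0,0,0],"grip": 1},
    {"xyz": [2.4,-3.1,0],"twist": [0,0,0],"grip": 1}
  ]
}}

```text
clock: 1.98
position: [0.4335, 0.1819, 0.2915]
ee_rot: [-3.06, -0.697, 0.0]
force: [1.1, -0.7, 0.1]
width: 0.004
```

```bash
cat > st.py <<'E'
from h import *
from scipy.spatial.transform import Rotation as R
import sys
s=arm.observe(); M=R.from_rotvec(s["ee_rot"]).as_matrix(); h=np.array([.5488,.224,0]); x=np.array([.933,.3598,0]); y=np.array([-.3598,.933,0])
print(s["clock"],s["position"],"local",(s["position"]-h)@x,(s["position"]-h)@y,"force",s["force"],s["width"],s["joints"])
for a in sys.argv[1:]:
    lx,z=map(float,a.split(",")); t=h+lx*x+[0,0,z]; print(a,M.T@(t-s["position"])/.06)
E
python3 st.py -- -.12,.161 2>&1 || true
```

```text
1.975 [0.4335 0.1819 0.2915] local -0.12275635037862279 0.00220245151736765 force [ 1.0686 -0.703   0.0581] 0.0038546321255971566 [ 0.0403  0.1985 -0.6407  1.8122  0.1254  1.1716 -1.7628]
Traceback (most recent call last):
  File "st.py", line 7, in <module>
    lx,z=map(float,a.split(",")); t=h+lx*x+[0,0,z]; print(a,M.T@(t-s["position"])/.06)
    ^^^^
ValueError: could not convert string to float: '--'
```

{"op": "jog_arm", "data": {
  "moves": [
    {"xyz": [0,0,0.8],"twist": [0,0,0.4],"grip": 1},
    {"xyz": [0,0,1.6],"twist": [0,0,0.4],"grip": 1},
    {"xyz": [0,0,2.17],"twist": [0,0,0.4],"grip": 1},
    {"xyz": [0,0,2.17],"twist": [0,0,0.4],"grip": 1}
  ]
}}

```text
clock: 2.48
position: [0.4323, 0.1753, 0.1596]
ee_rot: [3.086, 0.578, -0.008]
force: [-0.1, 0.7, 0.1]
width: 0.007
```

```bash
python3 st.py -.12,.161 .045,.161; python3 -c "
from h import *
cv2.imwrite('pics/s1.png',arm.get_image('scene')[150:450,200:600])"
```

```text
2.475 [0.4323 0.1753 0.1596] local -0.126235915787348 -0.003488675849942275 force [-0.1483  0.701   0.0575] 0.006575688993650184 [-0.0201  0.3383 -0.5958  2.0042  0.2442  0.8745 -1.9489]
-.12,.161 [ 0.1041 -0.0579 -0.0247]
.045,.161 [ 2.8539 -0.0512 -0.0399]
```

View pics/s1.png

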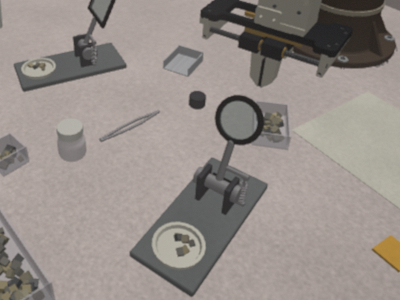

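The shut fingers (crop pixel 262,65) are behind the round lens (240,120), and neither magnifier has moved. Now I push along +x.

{"op": "jog_arm", "data": {
  "moves": [
    {"xyz": [0.4,-0.06,0],"twist": [0,0,0],"grip": 1},
    {"xyz": [0.8,-0.06,0],"twist": [0,0,0],"grip": 1},
    {"xyz": [1.1,-0.06,0],"twist": [0,0,0],"grip": 1},
    {"xyz": [1.35,-0.06,0],"twist": [0,0,0],"grip": 1},
    {"xyz": [1.6,-0.06,0],"twist": [0,0,0],"grip": 1}
  ]
}}

```text
clock: 3.15
position: [0.5231, 0.2153, 0.1626]
ee_rot: [3.088, 0.579, 0.002]
force: [-1.5, -0.8, 1.2]
width: 0.003
```

```bash
python3 st.py .045,.161
```

```text
3.15 [0.5231 0.2153 0.1626] local -0.027146661840566175 0.0011523383931473566 force [-1.544  -0.7849  1.2384] 0.003110109055689832 [-0.0851  0.4766 -0.5559  1.7789  0.2985  0.9697 -1.9618]
.045,.161 [1.2024 0.0222 0.0277]
```

{"op": "jog_arm", "data": {
  "moves": [
    {"xyz": [0.25,0,0],"twist": [0,0,0],"grip": 1},
    {"xyz": [0.5,0,0],"twist": [0,0,0],"grip": 1},
    {"xyz": [0.75,0,0],"twist": [0,0,0],"grip": 1},
    {"xyz": [1.0,0,0],"twist": [0,0,0],"grip": 1},
    {"xyz": [1.1,0,0],"twist": [0,0,0],"grip": 1}
  ]
}}

```text
clock: 3.78
position: [0.5849, 0.2397, 0.1613]
ee_rot: [-3.087, -0.579, -0.001]
force: [-0.3, -0.1, -0.2]
width: 0.003
```

```bash
python3 st.py .045,.161;  python3 -c "
from h import *
cv2.imwrite('pics/s2.png',arm.get_image('scene')[150:450,200:600])"
```

```text
3.775 [0.5849 0.2397 0.1613] local 0.03937054065162394 0.0016356203284224394 force [-0.252  -0.0843 -0.1786] 0.0027632026460473586 [-0.1245  0.5738 -0.5299  1.6124  0.323   1.0429 -1.9486]
.045,.161 [0.0937 0.0275 0.0058]
```

View pics/s2.png

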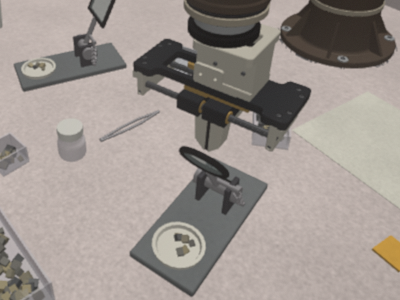

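The lens (crop 205,162) has passed dead centre and is falling, and the force is near zero. I back off and rise clear while it settles.

{"op": "jog_arm", "data": {
  "moves": [
    {"xyz": [-0.5,0,0],"twist": [0,0,0],"grip": 1},
    {"xyz": [-1.2,0,-0.2],"twist": [0,0,0],"grip": 1},
    {"xyz": [-2.0,0,-0.5],"twist": [0,0,0],"grip": 1},
    {"xyz": [-2.6,0,-1.0],"twist": [0,0,0],"grip": 1},
    {"xyz": [-2.6,0,-1.6],"twist": [0,0,0],"grip": 1}
  ]
}}

```text
clock: 4.45
position: [0.4354, 0.1814, 0.2581]
ee_rot: [3.086, 0.58, -0.002]
force: [0.9, 0.2, 0.5]
width: 0.003
```

{"op": "jog_arm", "data": {
  "moves": [
    {"xyz": [0,0,0],"twist": [0,0,0],"grip": 1},
    {"xyz": [0,0,0],"twist": [0,0,0],"grip": 1},
    {"xyz": [0,0,0],"twist": [0,0,0],"grip": 1},
    {"xyz": [0,0,0],"twist": [0,0,0],"grip": 1},
    {"xyz": [0,0,0],"twist": [0,0,0],"grip": 1}
  ]
}}

```text
clock: 5.08
position: [0.4381, 0.1826, 0.257]
ee_rot: [-3.088, -0.579, 0.001]
force: [0.2, 0.5, 0.7]
width: 0.005
```

```bash
python3 st.py; python3 -c "
from h import *
cv2.imwrite('pics/s3.png',arm.get_image('scene'))
a=arm.get_image('scene'); b=arm.get_image('scene'); print('max diff at lens',cv2.absdiff(a,b)[300:440,320:480].max())
o=cv2.imread('pics/scene0.png'); print('square lens shift diff',cv2.absdiff(a,o)[125:220,270:330].mean())"
```

```text
5.075 [0.4381 0.1826 0.257 ] local -0.11815100955438279 0.0011681793022131595 force [0.1786 0.5043 0.7128] 0.004898056935163401 [ 0.0212  0.2374 -0.6307  1.8571  0.156   1.0973 -1.8675]
max diff at lens 6
square lens shift diff 3.386783625730994
```

View pics/s3.png

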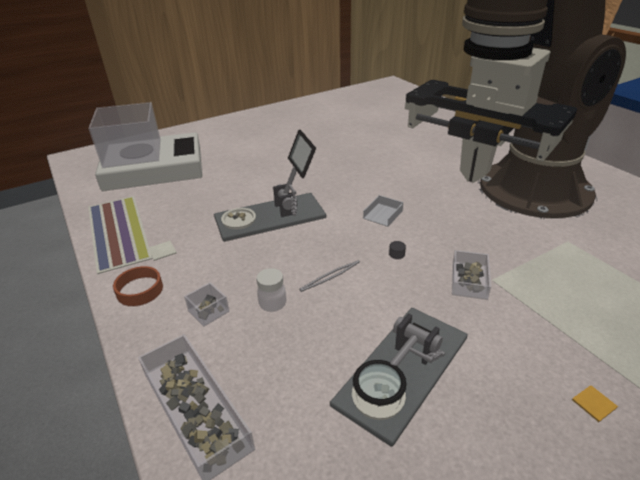

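The round lens now lies over its dish at (380,382), and the rectangular lens is unchanged at (301,153). One number check on height, then I hand in.

```bash
python3 - <<'E'
from h import *
t=arm.get_image("top"); m=np.zeros(t.shape[:2],np.uint8); m[140:215,120:200]=(t.max(2)<45)[140:215,120:200]*255
c=max(cv2.findContours(m,0,2)[0],key=cv2.contourArea); e=cv2.fitEllipse(cv2.convexHull(c)); print(e)
P,r=tri((380,382),e[0]); print("lens",P,r,"expected .644 .2607 .045"); 
if abs(P[2]-.045)<.012 and np.hypot(P[0]-.644,P[1]-.2607)<.012: arm.sign_off(); print("signed off")
E
```

```text
((152.6752166748047, 171.74607849121094), (42.644229888916016, 46.05358123779297), 61.55751037597656)
lens [0.6448 0.2644 0.0446] 0.002223888294435587 expected .644 .2607 .045
the job is handed in; nothing more can be done
signed off
```

The round magnifier is down level over its dish, and the job is handed in at about 5 s on the robot's clock. I pushed its lens over centre with the shut fingertips, then backed off and rose clear.

- **Round lens:** its centre measures (0.645, 0.264, 0.045) against an expected (0.644, 0.261, 0.045), which is about 4 mm off sideways and level with the hinge. It looked the same in two pictures 0.05 s apart, so it appears to be at rest.
- **Rectangular lens:** it looks unchanged and still parked in the pictures; I did not measure its angle.
- **Contact and force:** the gripper stands well clear of both magnifiers. The last force reading was about 0.9 N, no more than other readings taken in free motion. The highest I saw while pushing was about 2 N.

No check failed. The small disagreements, at most about 4 mm, were between camera measurements and expected positions.

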